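# Ready the UV lamp over a filled chip

### The arm

A 6-joint arm with a two-finger parallel gripper is mounted at the origin on the work surface. World frame = base frame: x ahead of the robot, y to its left, z up, the work surface at z = 0. Lengths are in mm, angles in degrees, forces in N, time in s.
With the tool pointing down it reaches from about 300 to 850 mm from the base axis. Payload 4.2 kg.
Tool frame: the origin (TCP) lies midway between the tips of the shut fingers; the grasp point (between the pads) lies 19 mm behind it (pinch_z is the distance from the TCP to the grasp point, in mm); z points along the fingers, y is the line along which they close (so a half turn about z gives the same grasp; the last joint's range is limited). The gripper opens to 91 mm and grips with 3 to 60 N. Pads are 32 mm wide; open, the fingers measure 118 mm over their backs; the gripper's body (76 mm by 178 mm) begins 60 mm behind the grasp point.
Start: joints at [70.015, 18.312, 89.639, -0, 72.044, -1.146], TCP at [185.675, 544.213, 213.976] pointing down, gripper open.
Joint ranges: [-177.97, 177.97], [-48.28, 115.42], [12.27, 149.76], [-77.06, 257.06], [2.81, 150.46], [-146.56, 146.56]. Speed limits (degrees/s): [147.25, 147.25, 180, 180, 180, 180].

### API

Orientations are given as [roll, pitch, yaw] about the fixed x, y, z axes, in that order (R = Rz(yaw) Ry(pitch) Rx(roll)).
In Python, from workcell import * gives the robot as it stands.
- The arm moves only by the tool step_arm, never from a script. Its argument "steps" is a list of rows, each a list of 7 numbers: the turn, a rotation vector about the tool's x, y, z in degrees, then the shift along the tool's x, y, z in mm, then the opening, from 0 (shut) to 1 (fully open). In form: [[rx, ry, rz, x, y, z, hand], ...]. A call has exactly 8 rows; each row shifts and turns the commanded pose from where the row before left it, along the tool's axes as they then stand; what a row does not reach is not made up. A row lasts 1/8 s, in which the tool goes at most 62.5 mm and 10.7 degrees, less where a joint would pass 70% of its speed; a pose out of reach is approached as far as the arm can. A call is refused whole if a number of a shift passes 62.5 or a number of a turn 10.7, either way. A call with a gripper value outside its range is refused whole. The fingers move at their own pace and stop on an object; "force" is the grip in N (left out, the last holds). Time passes only in rows, so rows that do not move let the fingers close, or fill a call up. It gives the time, the measured TCP pose, the force, the opening and the grip force at its end, in the units of the state.
- state(): the state, without advancing time (a new reading comes with each control period).
- grab_frame(name): name is "scene" or "top"; returns a dict with "image" (384x512x3 uint8, blue, green, red), "fovy" (degrees; the focal length in pixels is half the picture's height over the tangent of half this angle, whatever the lens; pixels are square), "cx", "cy" (the principal point, pixels), "origin" and "rotation" of the camera in the world. Camera axes: x right, y down, z forward; pixel columns grow to the right and rows downward; lengths in mm; the calibration is good to about 2 mm. A picture is of the moment at which its call begins. There is no depth.
- job_done(): hands the job in; it is judged then, once.
The state is a dict: "time_s": time; "qpos": joint angles; "qvel": joint speeds; "effort": joint torques, N m; "ee_pos": TCP position; "ee_rot": TCP orientation; "force": force on the tool from outside, world axes, zero at the start; "torque": the same for the moment, N m; "gripper_width": finger opening in mm; "gripper_force": force on a finger pad.
Only numpy, scipy, OpenCV 4.12 (cv2) and the standard library are available. Lean on these libraries where they do the work, as an engineer would, in place of code of your own. Each camera call takes 0.05 s, during which the arm holds its last target. There are 200 camera calls.

### The job

We are about to cure the filled chip on the hatch cover. The lamp would also set the filler left in the open pot, so first put the lid fully down on the pot and let go of it. Then draw the cordless UV lamp out of its charging dock, turn it so that its window faces straight down, and finish while still holding it there in the gripper, steady, its window centred about 10 cm above the filled chip; do not touch the hatch cover, and leave the other things on the bench where they are.

Things in the scene. Friction and masses are not known exactly. Their poses are not given: they have to be found in the camera images.
- lamp: Cordless UV lamp, 0.4 kg: dark handle, broad grey head. Origin: centre of the butt end; z along the handle to the head; x out of the window. Handle 30 (x) by 34 mm (y, flat sides), z 0 to 125. Head x -16 to +20 (fins to -21), 62 mm wide, z 125 to 210; window on its +x face. Starts butt down in the dock, leaning 30 degrees from upright away from the robot, window on the underside.
- lamp_window (a point): Centre of the lamp's window, 22.5 mm along x and 168 mm along z from the lamp's origin; same axes as the lamp (x out of the window; straight down when the lamp lies level, window under).
- lamp_grip (a point): Point on the handle's centre line 100 mm from the butt, a good place to grip across y (free handle from z = 50 to 125 mm; the centre of mass is near z = 110 mm); same axes as the lamp.
- dock: Charging dock, fixed: dark foot 120 by 90 by 14 mm, grey socket 45 by 49 mm outside, leaning 30 degrees towards the dock's +x, rim 86 mm above the bench at most. Origin: on the bench, near the foot's centre; x level, the way the lamp leans; z up. The lamp's butt sits 45 mm deep with 1.5 mm play a side and slides out along the handle's own direction, no catch.
- socket_floor (a point): Centre of the socket's floor in the dock, 36 mm above the bench, where the lamp's butt rests.
- hatch: White moulded hatch cover 240 (x) by 180 (y) by 18 mm, lying level on four small black pyramids and fixed. Origin: on the bench under its centre; its top face is 68 mm above the bench. It stands to one side of the robot and the dock to the other; either may be left.
- patch: The filled chip: a grey spot about 40 mm across, level, inside a square frame of masking tape, on the top face of the hatch cover. Origin: centre of the spot at the hatch's top face; z up.
- pot: Open round white plastic pot with grey filler, 53 mm across, 60 mm tall, about 0.2 kg, standing loose and upright. Origin: centre of its underside; z up. The rim tapers to 50 mm across at the top.
- lid: Slip-on lid of the pot: white, round, 62 mm across, 14 mm tall, 25 g, lying on the bench top up, skirt down. Origin: centre of the skirt's lower edge; z up. Inside 57 mm across, 11 mm deep: it drops over the rim with 2 mm play a side (3.5 mm at the tapered top); fully down, its origin is 49 mm above the pot's.
- spreader: Bystander: grey filler spreader lying flat, 52 by 88 mm, 4 to 8 mm thick, between pot and lid. Origin: its underside.
- tape: Bystander: roll of masking tape lying flat, 92 mm across, 24 mm high.
- sander: Bystander: dark rubber sanding block 68 by 120 by 38 mm.
- mixcup: Bystander: empty white mixing cup, 80 mm across, 85 mm tall.
- solvent: Bystander: rectangular metal solvent can 58 by 105 mm, 180 mm tall with cap and handle.
- roller: Bystander: mini paint roller lying on the bench, about 210 mm long, 26 mm high.
- touchup: Bystander: small closed paint tin, 60 mm across, 75 mm tall.
Mind the look-alikes: they are no part of the job. What is shaped like the lamp but green is not meant.

How it is judged (in metres and radians):
On the way, in this order (a step that is already met when the one before it is completed fails the run):
1. the lid is fully down on the pot and let go, the lamp still in its dock (z of lid in the frame of pot between 0.045 and 0.0525 m and horizontal distance between lid and pot below 0.006 m and angle between the z axis of lid and the z axis of pot, either way round below 0.08 rad and angle between pot's own z axis and vertical below 0.15 rad and height (world z) of pot below 0.01 m and contact force between the fingers and lid below 0.3 N and distance between lamp and socket_floor below 0.015 m), for 0.2 s.
2. the lamp is drawn clear of its dock in the gripper (contact force between the fingers and lamp above 1.5 N and height (world z) of lamp above 0.1 m and contact force between lamp and dock below 0.3 N), for 0.2 s.
At the end, for the whole second after the job is handed in: Gripper holds the lamp still: window down within 0.22 rad, its centre within 25 mm sideways of the chip and 70 to 130 mm above it, lamp touching nothing else; lid fully down on the upright pot (within 3.5 mm of home and 6 mm of centre), not touched (all of step 2 and z of lid in the frame of pot between 0.045 and 0.0525 m and horizontal distance between lid and pot below 0.006 m and angle between the z axis of lid and the z axis of pot, either way round below 0.08 rad and angle between pot's own z axis and vertical below 0.15 rad and height (world z) of pot below 0.01 m and contact force between each of the fingers, lamp and lid below 0.3 N and angle between lamp_window's own x axis and vertical above 2.92159 rad and horizontal distance between lamp_window and patch below 0.025 m and z of lamp_window in the frame of patch between 0.07 and 0.13 m and linear speed of lamp below 0.03 m/s and angular speed of lamp below 0.2 rad/s and contact force between lamp and hatch below 0.3 N and contact force between lamp and pot below 0.3 N and contact force between lamp and solvent below 0.3 N); the arm keeps its last pose, push and grip.
It fails at once if the hatch cover is touched (contact force between hatch and anything else above 1 N).
It fails at once if the pot is tipped over (angle between pot's own z axis and vertical above 0.6 rad).
It fails at once if a bystander is shifted more than 25 mm (distance of any of spreader, tape, sander, mixcup, solvent, roller, touchup from where it was at the start of the episode above 0.025 m).
It also fails if it takes over 66 s, if anything falls off the work surface, if the arm or the gripper's body presses on something with over 40 N, if the wrist force passes 120 N, or if a joint passes its speed limit or range.

## Working session

There is one attempt and no reset: what is moved stays moved. The work goes in short steps, Python scripts to look and compute and a tool call to move; the robot and the scene stay as the last step left them, time stands still between calls to the robot, and variables do not carry over. Pictures are saved under pics/ and viewed, at most 10 in all, crops included, and the job is handed in when it is done.

Besides the shell and the picture viewer there is one more tool, called after "Request:" by a JSON object that holds its "method" and its "body". step_arm: Moves the arm, as the interface text tells. Its arguments: {"type":"object","properties":{"steps":{"type":"array","items":{"type":"array","items":{"type":"number"}}},"force":{"type":"number"}},"required":["steps"]}

```bash
mkdir -p pics; ls; python3 - <<'E'
from workcell import *
import cv2,numpy as np
for n in("scene","top"):
    f=grab_frame(n); cv2.imwrite(f"pics/{n}0.png",cv2.resize(f["image"],(800,600),interpolation=cv2.INTER_CUBIC))
    cv2.imwrite(f"pics/{n}_raw.png",f["image"])
    print(n,f["fovy"],f["cx"],f["cy"],f["origin"],np.round(f["rotation"],4).tolist())
print(state())
E
```

```text
pics
scene 43.54858385259641 262.43492635182633 183.1278150118818 [1064.37388292  370.05346005 1188.84791873] [-150.1324, 0.5236, 125.046]
top 57.456862697975495 259.8223892118357 193.30211780692832 [ 455.97975562   15.9162026  1167.04998011] [-173.8248, -1.557, -90.0835]
{'time_s': 0.1, 'qpos': array([ 7.00138846e+01,  1.83490740e+01,  8.96987361e+01, -2.52342326e-03,
        7.20430419e+01, -1.14422634e+00]), 'qvel': array([-0.032915  ,  0.02932887, -0.15440113, -0.03229642, -0.08691394,
        0.0119503 ]), 'effort': array([ 8.66061673e-04, -4.13335025e+01, -2.32508630e+01,  7.31435465e-02,
        4.21680487e-02, -4.33915397e-05]), 'ee_pos': array([185.54685891, 543.77544978, 213.19796538]), 'ee_rot': array([-1.79909118e+02,  5.84546481e-04,  1.61158891e+02]), 'force': array([ 0.28078286, -0.07963337, -0.2152392 ]), 'torque': array([-0.05798217,  0.00964903, -0.00335457]), 'gripper_force': 0.0, 'gripper_width': 91.43635935452282}
```

View pics/scene0.png

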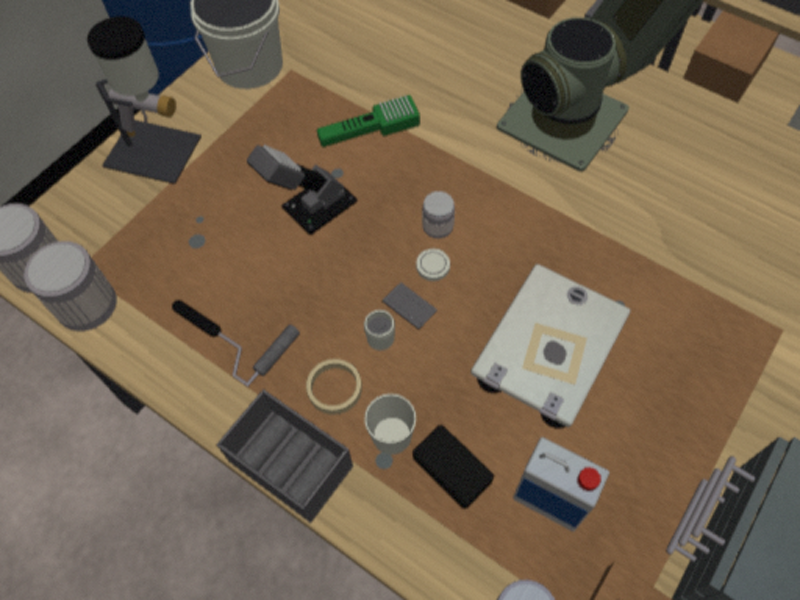

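View pics/top0.png

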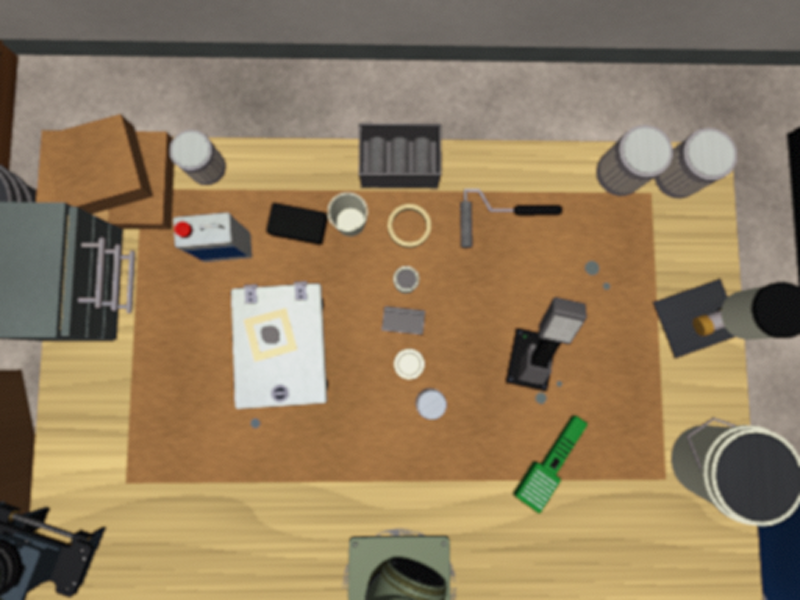

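The top view (800 scale) shows, for the round white objects:
- the pot, an open rim with grey filler, at (406,279)
- the lid, a low white disc, at (409,363)
- the closed tin with the lilac top (touchup), at (432,404)
- the big mixing cup at (348,214)

For the lamp, the dark-handled grey head at (562,320) is in the dock. The green look-alike is at (550,465) and the spot is at (271,334). I'll confirm these in enlarged crops.

```bash
cat > h.py <<'E'
import numpy as np,cv2
from scipy.spatial.transform import Rotation as R
C={"scene":(43.54858385259641,262.43492635182633,183.1278150118818,[1064.37388292,370.05346005,1188.84791873],[-150.1324,0.5236,125.046]),
"top":(57.456862697975495,259.8223892118357,193.30211780692832,[455.97975562,15.9162026,1167.04998011],[-173.8248,-1.557,-90.0835])}
def cam(n):
    fv,cx,cy,o,r=C[n]; return 192/np.tan(np.radians(fv/2)),cx,cy,np.array(o),R.from_euler('xyz',r,degrees=True).as_matrix()
def proj(n,P):
    f,cx,cy,o,M=cam(n); p=(np.atleast_2d(P)-o)@M; return np.c_[f*p[:,0]/p[:,2]+cx,f*p[:,1]/p[:,2]+cy]
def hit(n,uv,z):
    f,cx,cy,o,M=cam(n); d=M@[(uv[0]-cx)/f,(uv[1]-cy)/f,1]; return o+d*(z-o[2])/d[2]
E
python3 - <<'E'
import cv2,numpy as np
t=cv2.imread('pics/top_raw.png');s=cv2.imread('pics/scene_raw.png')
def c(im,x,y,w,h,W,H):
    o=cv2.resize(im[y:y+h,x:x+w],(W,H),interpolation=cv2.INTER_CUBIC)
    k=W/w
    for i in range(0,w,10): cv2.line(o,(int(i*k),0),(int(i*k),6 if i%50 else 12),(0,255,255),1)
    for i in range(0,h,10): cv2.line(o,(0,int(i*k)),(6,int(i*k)),(0,255,255),1)
    return o
A=np.hstack([c(t,230,170,80,60,400,300),c(t,230,215,80,60,400,300)])
B=np.hstack([c(s,220,155,80,60,400,300),c(s,230,195,80,60,400,300)])
cv2.imwrite('pics/potlid.png',np.vstack([A,B]))
A=np.hstack([c(t,315,185,80,60,400,300),c(s,155,88,80,60,400,300)])
B=np.hstack([c(t,140,185,80,60,400,300),c(s,315,195,80,60,400,300)])
cv2.imwrite('pics/lamppatch.png',np.vstack([A,B]))
from h import *
print(hit('top',(406*.64,279*.64),60),hit('top',(409*.64,363*.64),14),hit('top',(271*.64,334*.64),68),hit('scene',(380*.64,318*.64),60),hit('scene',(433*.64,263*.64),14),hit('scene',(555*.64,352*.64),68))
E
```

```text
[623.12968496 -14.47494933  60.        ] [452.28516472 -21.76467589  14.        ] [510.36786231 255.26354322  68.        ] [619.46522523 -16.75559837  60.        ] [454.04685028 -19.69105571  14.        ] [509.84839046 258.14402486  68.        ]
```

View pics/potlid.png

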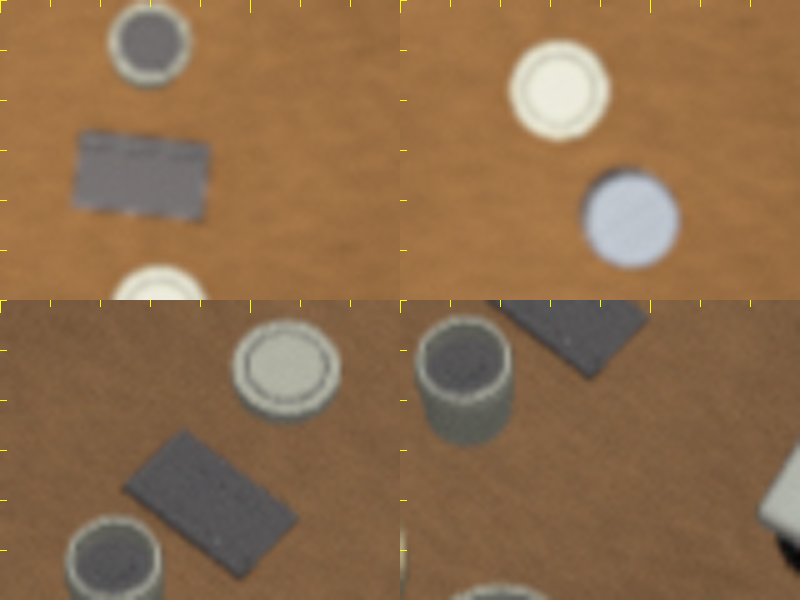

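View pics/lamppatch.png

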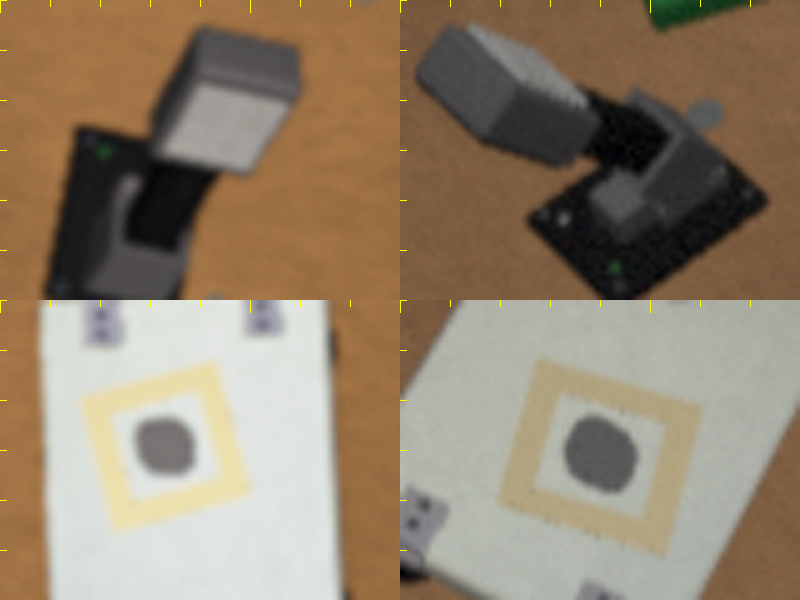

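```bash
cat > fit.py <<'E'
from h import *
from scipy.optimize import least_squares
def tri(a,b):
    r=least_squares(lambda P:np.r_[proj('top',P)[0]-a,proj('scene',P)[0]-b],[500,0,30]); return r.x,r.fun
for n,a,b,z in(("pot rim",(259.6,178.2),(242.4,206.6),60),("lid top",(261.4,232.6),(276.8,168.2),14),("patch",(172.6,213.8),(354.8,225.4),68)):
    print(n,tri(a,b)[0].round(1),hit('top',a,z).round(1),hit('scene',b,z).round(1))
# lamp
def axes(yaw):
    c,s=np.cos(yaw),np.sin(yaw);h=np.pi/6
    z=np.array([np.sin(h)*c,np.sin(h)*s,np.cos(h)]);x=np.array([np.cos(h)*c,np.cos(h)*s,-np.sin(h)])
    return np.c_[x,np.cross(z,x),z]
T=[((-18,31,125),(152,157)),((-18,-31,125),(245,172)),((-18,31,210),(195,82)),((-18,-31,210),(297,98)),((20,31,210),(205,25)),((20,-31,210),(300,45))]
S=[((-18,-31,210),(47,27)),((-16,31,210),(120,78)),((20,31,210),(87,138)),((20,-31,210),(18,75)),((20,31,125),(167,165))]
px=lambda p,o:np.array(o)+(np.array(p)+.5)/5-.5
tl=np.array([a for a,_ in T],float);tp=np.array([px(b,(315,185)) for _,b in T])
sl=np.array([a for a,_ in S],float);sp=np.array([px(b,(155,88)) for _,b in S])
def f(p,full=0):
    A=axes(p[2]);o=np.array([p[0],p[1],36.])
    return np.r_[(proj('top',o+tl@A.T)-tp).ravel(),(proj('scene',o+sl@A.T)-sp).ravel()]
r=least_squares(f,[500,-280,-.4],loss='soft_l1',f_scale=1.)
print("lamp origin",r.x[:2],np.degrees(r.x[2]),f(r.x).round(1))
A=axes(r.x[2]);print("grip",(np.r_[r.x[:2],36]+A@[0,0,100]).round(1))
E
python3 fit.py
```

```text
pot rim [625.6 -14.6  54.2] [624.3 -13.7  60. ] [628.  -13.1  60. ]
lid top [451.8 -21.5   9.9] [451.4 -20.6  14. ] [454.2 -20.7  14. ]
patch [510.4 257.6  67.7] [510.2 257.9  68. ] [510.7 257.5  68. ]
lamp origin [ 447.63298451 -279.92965978] -9.30764291047849 [-1.   0.2  1.4  0.7 -0.3 -1.4  1.8 -0.9 -2.7 -1.   0.2 -1.4  1.  -3.8
  1.5 -0.4  0.  -1.  -1.5 -1.5  0.6  1.4]
grip [ 497.  -288.   122.6]
```

Request:
{"method": "step_arm", "body": {"steps": [[0, 0, 0, -27.2, -28, 0, 1], [0, 0, 0, -27.2, -28, 0, 1], [0, 0, 0, -27.2, -28, 0, 1], [0, 0, 0, -27.2, -28, 0, 1], [0, 0, 0, -27.2, -28, 0, 1], [0, 0, 0, -27.2, -28, 0, 1], [0, 0, 0, -27.2, -28, 0, 1], [0, 0, 0, -27.2, -28, 0, 1]]}}

```text
time_s: 1.1
ee_pos: [319.5, 260.6, 213.7]
ee_rot: [-180.0, -0.0, 161.2]
force: [0.8, -0.3, 0.6]
gripper_width: 91.2
gripper_force: 0.0
```

Request:
{"method": "step_arm", "body": {"steps": [[0, 0, 0, -27.2, -28, 10, 1], [0, 0, 0, -27.2, -28, 10, 1], [0, 0, 0, -27.2, -28, 10, 1], [0, 0, 0, -27.2, -28, 10, 1], [0, 0, 0, -27.2, -28, 10, 1], [0, 0, 0, -27.2, -28, 10, 1], [0, 0, -9.4, -27.2, -28, 10, 1], [0, 0, -9.4, -27, -32, 10, 1]]}}

```text
time_s: 2.1
ee_pos: [457.6, -22.2, 133.4]
ee_rot: [180.0, -0.0, -179.7]
force: [0.7, 0.2, 0.8]
gripper_width: 91.1
gripper_force: 0.0
```

```bash
python3 - <<'E'
from workcell import *
from h import *
s=state();print(s['time_s'],s['qpos'].round(2),s['ee_pos'].round(1),s['ee_rot'].round(2))
print('tin',hit('top',(276,258.4),75).round(1))
E
```

```text
2.1 [-4.2300e+00  1.2050e+01  1.1126e+02  2.0000e-02  5.6730e+01 -9.4500e+01] [457.6 -22.2 133.4] [ 1.7998e+02 -3.0000e-02 -1.7974e+02]
tin [372.6 -63.5  75. ]
```

Request:
{"method": "step_arm", "body": {"steps": [[0, 0, 0, 4.8, 1.5, 20, 1], [0, 0, 0, 0, 0, 20, 1], [0, 0, 0, 0, 0, 20, 1], [0, 0, 0, 0, 0, 20, 1], [0, 0, 0, 0, 0, 18, 1], [0, 0, 0, 0, 0, 16, 1], [0, 0, 0, 0, 0, 10, 1], [0, 0, 0, 0, 0, 6.4, 1]]}}

```text
time_s: 3.1
ee_pos: [452.7, -19.5, 3.1]
ee_rot: [180.0, -0.0, 180.0]
force: [-0.9, -0.7, 0.4]
gripper_width: 91.6
gripper_force: 0.0
```

Request:
{"method": "step_arm", "body": {"steps": [[0, 0, 0, 0, 0, 0, 0.6], [0, 0, 0, 0, 0, 0, 0.6], [0, 0, 0, 0, 0, 0, 0.6], [0, 0, 0, 0, 0, 0, 0.6], [0, 0, 0, 0, 0, 0, 0.6], [0, 0, 0, 0, 0, 0, 0.6], [0, 0, 0, 0, 0, 0, 0.6], [0, 0, 0, 0, 0, 0, 0.6]], "force": 10}}

```text
time_s: 4.1
ee_pos: [453.1, -19.5, 3.9]
ee_rot: [180.0, 0.0, 180.0]
force: [-0.8, -0.4, 5.8]
gripper_width: 61.6
gripper_force: 10.0
```

Request:
{"method": "step_arm", "body": {"steps": [[0, 0, 0, 0, 0, -5, 0.6], [0, 0, 0, 0, 0, -15, 0.6], [0, 0, 0, 0, 0, -20, 0.6], [0, 0, 0, 0, 0, -20, 0.6], [0, 0, 0, 0, 0, -20, 0.6], [0, 0, 0, -10, 0.5, 0, 0.6], [0, 0, 0, -20, 1, 0, 0.6], [0, 0, 0, -20, 1, 0, 0.6]]}}

```text
time_s: 5.1
ee_pos: [503.4, -17.0, 82.5]
ee_rot: [180.0, -0.1, 180.0]
force: [0.0, 0.0, -0.6]
gripper_width: 61.7
gripper_force: 10.0
```

Request:
{"method": "step_arm", "body": {"steps": [[0, 0, 0, -20, 1, 0, 0.6], [0, 0, 0, -20, 1, 0, 0.6], [0, 0, 0, -20, 1, 0, 0.6], [0, 0, 0, -20, 0.5, 0, 0.6], [0, 0, 0, -20, 0, 0, 0.6], [0, 0, 0, -15, 0, 0, 0.6], [0, 0, 0, -8, 0, 0, 0.6], [0, 0, 0, 0, 0, 0, 0.6]]}}

```text
time_s: 6.1
ee_pos: [625.8, -13.6, 83.0]
ee_rot: [180.0, -0.0, 180.0]
force: [0.8, 0.8, -0.2]
gripper_width: 61.7
gripper_force: 10.0
```

```bash
python3 - <<'E'
from workcell import *
from h import *
import cv2
s=state();print(s['time_s'],s['qpos'].round(2),s['ee_pos'].round(1),s['ee_rot'].round(2),s['gripper_width'])
t=grab_frame('top')['image'];c=grab_frame('scene')['image']
cv2.imwrite('pics/t1.png',t);cv2.imwrite('pics/s1.png',c)
def cr(im,P,n):
    u,v=np.round(proj(n,P)[0]).astype(int);x,y=u-25,v-25
    print(n,x,y); return cv2.resize(im[y:y+50,x:x+50],(400,400),interpolation=cv2.INTER_CUBIC)
P=[626,-13,70]
cv2.imwrite('pics/hover.png',np.hstack([cr(t,P,'top'),cr(c,P,'scene')]))
E
```

```text
6.1 [ -2.3   28.74  92.95   0.    58.35 -92.27] [625.8 -13.6  83. ] [ 1.7999e+02 -5.0000e-02  1.7996e+02] 61.7165209627336
top 234 152
scene 218 179
```

View pics/hover.png

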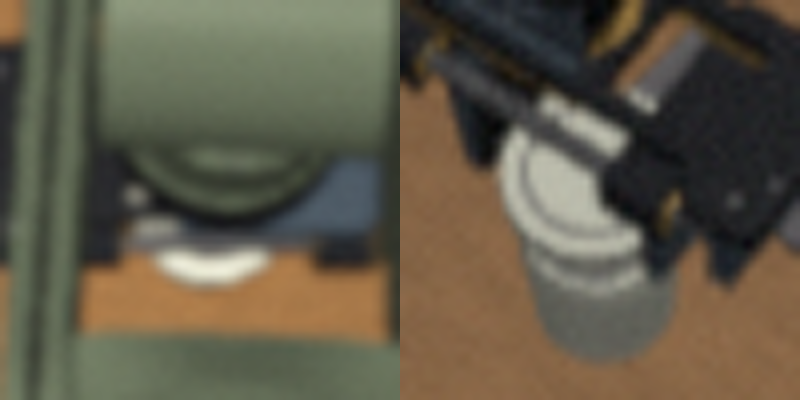

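```bash
python3 - <<'E'
from h import *
a=np.radians(np.arange(0,360,2))
def circ(x,y,z,r): return np.c_[x+r*np.cos(a),y+r*np.sin(a),0*a+z]
def out(n,P,o):
    p=(proj(n,P)-o+.5)*8-.5; print(n,'min',p.min(0).round(),'max',p.max(0).round())
O={'top':np.array([234,152]),'scene':np.array([218,179])}
L=np.r_[circ(625.8,-13.6,93,31),circ(625.8,-13.6,79,31)]
for n in O: print('lid');out(n,L,O[n])
print('lidtop scene');out('scene',circ(625.8,-13.6,93,31),O['scene'])
print('pot');out('scene',np.r_[circ(626,-13.4,0,26.5),circ(626,-13.4,50,26.5)],O['scene'])
print('pot base only');out('scene',circ(626,-13.4,0,26.5),O['scene'])
# edges in image, scene
s=cv2.imread('pics/s1.png').astype(int);t=cv2.imread('pics/t1.png').astype(int)
for r in (198,199,200,201,202): print(r,s[r,226:236,0])
for r in (214,216,218): print('pot row',r,s[r,232:256,0])
for c in (243,245,247): print('col',c,s[205:228,c,0])
for c in (259,260,261,262): print('topcol',c,t[180:192,c,0])
print('toprow',t[184,250:272,0])
E
```

```text
lid
top min [130. 118.] max [290. 280.]
lid
scene min [101.  88.] max [294. 277.]
lidtop scene
scene min [101.  88.] max [293. 258.]
pot
scene min [123. 163.] max [287. 369.]
pot base only
scene min [132. 230.] max [287. 369.]
198 [ 48  40  15  28  85 165 165 144 156 167]
199 [ 55  46  30  47 105 162 163 134 164 171]
200 [ 66  58  56  66 121 163 164 130 165 172]
201 [ 68  69  63  77 112 164 164 133 161 171]
202 [ 68  70  70  71 100 164 166 137 148 171]
pot row 214 [ 70  75  80  86  92 101 123 128 132 123 126 130 129 143 135 117 102  84
  78  85  78  73  71  70]
pot row 216 [ 70  72  71  82  86  86  86  93  98  98 102 102 102  97  96  93  90  89
  88  88  80  72  69  68]
pot row 218 [70 71 71 80 82 86 86 86 91 89 90 90 88 87 88 87 90 87 87 86 75 70 71 73]
col 243 [120 159 150 143 164 151 108  93 108 130 128 102  93  90  86  87  87  89
  85  77  74  71  71]
col 245 [ 39  89 125 149 164 143  99 100 128 143 110  97  92  87  90  88  87  86
  87  73  71  70  72]
col 247 [ 25  34  89 138 134  91  91 119 140 117 100  93  90  87  87  83  88  86
  82  69  66  69  68]
topcol 259 [ 47  72  87 113 173 211 195 130  81  73  76  75]
topcol 260 [ 43  71  86 110 172 211 197 130  79  72  75  75]
topcol 261 [ 38  72  87 115 176 215 198 131  78  72  73  73]
topcol 262 [ 39  71  91 124 182 214 192 127  78  70  73  72]
toprow [ 69  76  90 124 168 197 205 197 184 173 172 176 182 192 197 192 170 124
  84  72  72  69]
```

Request:
{"method": "step_arm", "body": {"steps": [[0, 0, 0, -0.3, 0, 8, 0.6], [0, 0, 0, 0, 0, 7, 0.6], [0, 0, 0, 0, 0, 4, 0.6], [0, 0, 0, 0, 0, 2, 0.6], [0, 0, 0, 0, 0, 2, 0.6], [0, 0, 0, 0, 0, 2, 0.6], [0, 0, 0, 0, 0, 1, 0.6], [0, 0, 0, 0, 0, 0, 0.6]]}}

```text
time_s: 7.2
ee_pos: [626.1, -13.6, 57.5]
ee_rot: [180.0, -0.0, 180.0]
force: [-0.4, 0.5, -0.6]
gripper_width: 61.9
gripper_force: 10.0
```

Request:
{"method": "step_arm", "body": {"steps": [[0, 0, 0, 0, 0, 1, 0.6], [0, 0, 0, 0, 0, 1, 0.6], [0, 0, 0, 0, 0, 1, 0.6], [0, 0, 0, 0, 0, 1, 0.6], [0, 0, 0, 0, 0, 0.5, 0.6], [0, 0, 0, 0, 0, 0, 0.6], [0, 0, 0, 0, 0, 0, 0.6], [0, 0, 0, 0, 0, 0, 0.6]]}}

```text
time_s: 8.2
ee_pos: [626.1, -13.6, 53.0]
ee_rot: [180.0, 0.0, 180.0]
force: [0.0, -0.0, -0.9]
gripper_width: 61.7
gripper_force: 10.0
```

Still no resistance, so I'll go on until contact.

Request:
{"method": "step_arm", "body": {"steps": [[0, 0, 0, 0, 0, 0.5, 0.6], [0, 0, 0, 0, 0, 0.5, 0.6], [0, 0, 0, 0, 0, 0.5, 0.6], [0, 0, 0, 0, 0, 0.5, 0.6], [0, 0, 0, 0, 0, 0, 0.6], [0, 0, 0, 0, 0, 0, 0.6], [0, 0, 0, 0, 0, 0, 0.6], [0, 0, 0, 0, 0, 0, 0.6]]}}

```text
time_s: 9.2
ee_pos: [626.3, -13.7, 52.8]
ee_rot: [180.0, 0.1, 180.0]
force: [-2.8, 0.3, 9.1]
gripper_width: 61.6
gripper_force: 10.0
```

Request:
{"method": "step_arm", "body": {"steps": [[0, 0, 0, 0, 0, -1, 0.8], [0, 0, 0, 0, 0, 0, 0.9], [0, 0, 0, 0, 0, 0, 1], [0, 0, 0, 0, 0, 0, 1], [0, 0, 0, 0, 0, -10, 1], [0, 0, 0, 0, 0, -25, 1], [0, 0, 0, 0, 0, -35, 1], [0, 0, 0, 0, 0, -35, 1]]}}

```text
time_s: 10.2
ee_pos: [626.1, -13.6, 158.7]
ee_rot: [180.0, 0.0, 180.0]
force: [1.3, 0.5, 0.4]
gripper_width: 90.9
gripper_force: 0.0
```

Request:
{"method": "step_arm", "body": {"steps": [[0, 0, 0, 10, -20, -35, 1], [0, 0, 0, 20, -25, -20, 1], [0, 0, 0, 25, -25, 0, 1], [0, 0, 0, 25, -25, 0, 1], [0, 0, 0, 25, -25, 0, 1], [0, 0, 0, 25, -25, 0, 1], [0, 0, 0, 25, -20, 0, 1], [0, 0, 0, 20, -10, 0, 1]]}}

```text
time_s: 11.2
ee_pos: [450.0, -189.3, 212.7]
ee_rot: [-180.0, 0.1, 179.9]
force: [-0.1, 0.9, 0.1]
gripper_width: 91.5
gripper_force: 0.0
```

```bash
cat > lamp.py <<'E'
from h import *
from scipy.optimize import least_squares
def axes(yaw):
    c,s=np.cos(yaw),np.sin(yaw);h=np.pi/6
    z=np.array([np.sin(h)*c,np.sin(h)*s,np.cos(h)]);x=np.array([np.cos(h)*c,np.cos(h)*s,-np.sin(h)])
    return np.c_[x,np.cross(z,x),z]
def box(x0,x1,y0,y1,z0,z1): return np.array([[x,y,z] for x in(x0,x1) for y in(y0,y1) for z in(z0,z1)],float)
E
python3 - <<'E'
from workcell import *
from lamp import *
s=state();print(s['time_s'],s['qpos'].round(2),s['ee_pos'].round(1),s['ee_rot'].round(2),s['force'].round(1))
t=grab_frame('top')['image'];c=grab_frame('scene')['image']
cv2.imwrite('pics/t2.png',t);cv2.imwrite('pics/s2.png',c)
t0=cv2.imread('pics/top_raw.png');s0=cv2.imread('pics/scene_raw.png')
# big clean crops from start images: 50x50 at x8 with grid ticks every 5px
def cr(im,x,y,w,h,k):
    o=cv2.resize(im[y:y+h,x:x+w],(w*k,h*k),interpolation=cv2.INTER_CUBIC); o=cv2.convertScaleAbs(o,alpha=1.5,beta=15)
    for i in range(0,w,5): cv2.line(o,(i*k,0),(i*k,12 if i%10==0 else 6),(0,255,255),1)
    for i in range(0,h,5): cv2.line(o,(0,i*k),(12 if i%10==0 else 6,i*k),(0,255,255),1)
    return o
A=np.hstack([cr(t0,320,188,57,65,7),cr(s0,156,90,57,65,7)])
B=np.zeros((144,A.shape[1],3),np.uint8)
b=cr(c,222,188,40,36,4);B[:,:b.shape[1]]=b
cv2.imwrite('pics/lamp2.png',np.vstack([A,B]))
E
```

```text
11.2 [-2.4160e+01  1.0500e+01  1.0063e+02  1.0000e-02  6.8810e+01 -1.1407e+02] [ 450.  -189.3  212.7] [-1.7998e+02  6.0000e-02  1.7991e+02] [-0.1  0.9  0.1]
```

View pics/lamp2.png

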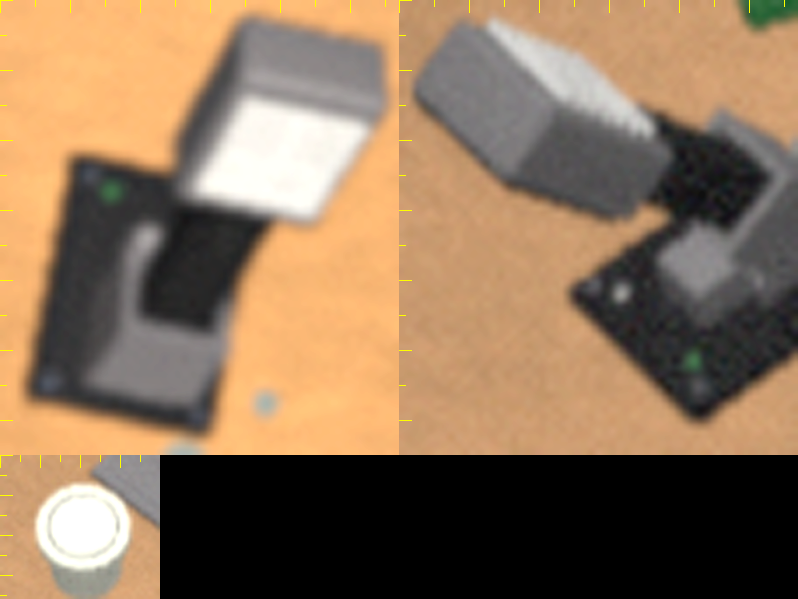

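The lid sits concentric on the pot (bottom crop). In the two large crops the dock foot corners and the lamp head corners are clear. I'll refit the lamp pose with these.

```bash
cat > fit2.py <<'E'
from lamp import *
px=lambda p,o:np.array(o)+(np.array(p,float)+.5)/7-.5
T=[((20,31,210),(245,18)),((20,-31,210),(383,45)),((-16,-31,210),(387,100)),((-16,-31,125),(315,218)),((20,31,125),(178,145)),((-16,31,125),(180,193))]
S=[((-16,-31,210),(66,22)),((20,-31,210),(16,88)),((20,31,210),(113,185)),((-16,31,210),(154,110)),((20,31,125),(221,218)),((-16,31,125),(269,160))]
tl=np.array([a for a,_ in T],float);tp=np.array([px(b,(320,188)) for _,b in T])
sl=np.array([a for a,_ in S],float);sp=np.array([px(b,(156,90)) for _,b in S])
DT=np.array([px(b,(320,188)) for b in((72,155),(28,398),(208,433))]);DS=np.array([px(b,(156,90)) for b in((173,292),(298,422))])
def f(p):
    A=axes(p[2]);o=np.array([p[0],p[1],36.])
    return np.r_[(proj('top',o+tl@A.T)+p[3:5]-tp).ravel(),(proj('scene',o+sl@A.T)+p[5:7]-sp).ravel(),p[3:7]/.5]
def rep(r,n):
    A=axes(r.x[2]);print(n,r.x.round(2),'yaw',np.degrees(r.x[2]).round(2),'cost',r.cost.round(2));print(f(r.x).round(1))
    print(' axes x',A[:,0].round(3),'y',A[:,1].round(3),'z',A[:,2].round(3),'P90',(np.r_[r.x[:2],36]+A[:,2]*90).round(1))
rep(least_squares(f,[450,-280,-.2,0,0,0,0],loss='soft_l1',f_scale=.7),'lamp')
for i,c in enumerate(DT): print('foot top',hit('top',c,14).round(1))
for c in DS: print('foot scene',hit('scene',c,14).round(1))
d=[hit('top',c,14) for c in DT]
print('dock yaw',np.degrees(np.arctan2(*(d[0]-d[1])[1::-1])),np.linalg.norm(d[0]-d[1]),np.linalg.norm(d[2]-d[1]))
d=[hit('scene',c,14) for c in DS];v=d[0]-d[1];print(np.degrees(np.arctan2(v[1],v[0])),np.linalg.norm(v))
E
python3 fit2.py
```

```text
lamp [ 4.4946e+02 -2.8027e+02 -1.6000e-01  9.0000e-02  4.4000e-01 -1.0000e-01
  6.0000e-01] yaw -9.18 cost 12.99
[-1.6 -1.8  0.6 -2.1  1.   0.6  0.5  0.2 -1.1 -2.9 -1.1  0.3 -1.1 -1.8
 -1.8 -0.  -0.2 -0.8  2.  -1.4  0.9  2.3  1.7 -0.1  0.2  0.9 -0.2  1.2]
 axes x [ 0.855 -0.138 -0.5  ] y [ 0.16   0.987 -0.   ] z [ 0.494 -0.08   0.866] P90 [ 493.9 -287.5  113.9]
foot top [ 526.4 -247.7   14. ]
foot top [ 412.5 -224.3   14. ]
foot top [ 396.1 -308.7   14. ]
foot scene [ 511.8 -332.8   14. ]
foot scene [ 533.5 -246.3   14. ]
dock yaw -11.589014896437199 116.21093960063402 85.9871935140046
-104.12675275928035 89.20706605948801
```

```bash
python3 - <<'E'
from lamp import *
px=lambda p,o:np.array(o)+(np.array(p,float)+.5)/7-.5
a=hit('top',px((176,319),(320,188)),82.5);b=hit('top',px((276.7,157.5),(320,188)),190.6)
print(a.round(1),b.round(1),'yaw',np.degrees(np.arctan2(*(b-a)[1::-1])),np.linalg.norm((b-a)[:2]),'exp 56.7')
# scene: fin face upper/lower centre
for z,p in((190.6,((487+553+655+575)/4-399,(20+100+135+60)/4)),):
    print(hit('scene',px(p,(156,90)),z).round(1))
# refit with yaw fixed -12
import fit2
E
sed -i '/^rep(/,$d' fit2.py; python3 - <<'E'
import sys;sys.path.insert(0,'.')
import os;os.chdir('.')
from fit2 import *
for yw in(-10,-12,-14):
    g=lambda q:f(np.r_[q[:2],np.radians(yw),q[2:]])
    r=least_squares(g,[450,-280,0,0,0,0],loss='soft_l1',f_scale=.7);print(yw,r.x.round(2),r.cost,(np.r_[r.x[:2],36]+axes(np.radians(yw))[:,2]*90).round(1))
E
```

```text
[ 449.6 -276.6   82.5] [ 514.6 -290.   190.6] yaw -11.611243925569042 66.39427306060364 exp 56.7
[ 519.  -292.8  190.6]
lamp [ 4.4946e+02 -2.8027e+02 -1.6000e-01  9.0000e-02  4.4000e-01 -1.0000e-01
  6.0000e-01] yaw -9.18 cost 12.99
[-1.6 -1.8  0.6 -2.1  1.   0.6  0.5  0.2 -1.1 -2.9 -1.1  0.3 -1.1 -1.8
 -1.8 -0.  -0.2 -0.8  2.  -1.4  0.9  2.3  1.7 -0.1  0.2  0.9 -0.2  1.2]
 axes x [ 0.855 -0.138 -0.5  ] y [ 0.16   0.987 -0.   ] z [ 0.494 -0.08   0.866] P90 [ 493.9 -287.5  113.9]
foot top [ 526.4 -247.7   14. ]
foot top [ 412.5 -224.3   14. ]
foot top [ 396.1 -308.7   14. ]
foot scene [ 511.8 -332.8   14. ]
foot scene [ 533.5 -246.3   14. ]
dock yaw -11.589014896437199 116.21093960063402 85.9871935140046
-104.12675275928035 89.20706605948801
-10 [ 4.4950e+02 -2.7898e+02  1.1000e-01  4.0000e-01 -8.0000e-02  6.2000e-01] 13.083936321078012 [ 493.8 -286.8  113.9]
-12 [ 4.4959e+02 -2.7624e+02  1.5000e-01  3.6000e-01 -5.0000e-02  7.0000e-01] 14.06118298388666 [ 493.6 -285.6  113.9]
-14 [ 4.5004e+02 -2.7344e+02  1.5000e-01  3.8000e-01 -5.0000e-02  6.9000e-01] 15.869594597810783 [ 493.7 -284.3  113.9]
```

Request:
{"method": "step_arm", "body": {"steps": [[0, 0, 0, 2, -30, 0, 1], [0, 0, 0, 3, -30, 0, 1], [0, 0, 0, 2, -25, 0, 1], [0, 0, 5.9, 0, 0, 0, 1], [0, 0, 5.9, 0, 0, 0, 1], [0, -8, 0, 0, 0, 0, 1], [0, -10, 0, 0, 0, 0, 1], [0, -2, 0, 0, 0, 0, 1]]}}

```text
time_s: 12.3
ee_pos: [442.5, -272.0, 211.6]
ee_rot: [179.9, 20.0, 168.1]
force: [0.2, -0.1, 0.2]
gripper_width: 91.1
gripper_force: 0.0
```

```bash
cat > kin.py <<'E'
from h import *
from scipy.optimize import least_squares
D=[([70.015,18.312,89.639],575.0,213.976,0),([-4.23,12.05,111.26],458.1,133.4,0),([-2.3,28.74,92.95],625.95,83,0),([-24.16,10.5,100.63],488.2,212.7,0)]
def rz(p,q2,q3):
    a,b=np.radians(q2),np.radians(q2+q3); return p[0]+p[1]*np.sin(a)+p[2]*np.sin(b)+p[4]*np.cos(b),p[3]+p[1]*np.cos(a)+p[2]*np.cos(b)-p[4]*np.sin(b)
def fun(p): return np.ravel([np.subtract(rz(p,q[1],q[2]),(r,z)) for q,r,z,_ in D])
r=least_squares(fun,[0,350,350,150,0]);K=r.x
if __name__=='__main__':
    print(K.round(1),r.fun.round(1))
    from workcell import *
    s=state();q=s['qpos'];M=R.from_euler('xyz',s['ee_rot'],degrees=True).as_matrix()
    print(s['time_s'],q.round(1),s['ee_pos'].round(1),s['ee_rot'].round(1));print(M.round(3))
    # wrist = ee - L*z ; wrist radius from joints rz() (z is d1-L)
    w=lambda L:s['ee_pos']-L*M[:,2]
    pr=rz(K,q[1],q[2])
    for L in(150,200,250,300): print(L,np.hypot(*w(L)[:2]).round(1),w(L)[2].round(1),'model',np.round([pr[0],pr[1]+L],1))
E
python3 kin.py
```

```text
[ 3.000e-01  5.909e+02  4.177e+02 -1.931e+02  2.650e+01] [ 0.1  0.   0.1 -0.1 -0.   0.1 -0.2 -0. ]
12.3 [ -38.6    4.6  111.    12.3   47.  -123.8] [ 442.5 -272.   211.6] [179.9  20.  168.1]
[[-0.919  0.206  0.336]
 [ 0.194  0.979 -0.069]
 [-0.343  0.001 -0.939]]
150 471.4 352.5 model [413.2 341.2]
200 455.5 399.5 model [413.2 391.2]
250 439.8 446.4 model [413.2 441.2]
300 424.1 493.4 model [413.2 491.2]
```

```bash
cat > ik.py <<'E'
from kin import K,rz
from h import *
from scipy.optimize import least_squares
L=334.
def fk(q):
    r,z=rz(K,q[1],q[2]);c,s=np.cos(np.radians(q[0])),np.sin(np.radians(q[0]))
    M=(R.from_euler('z',q[0],degrees=True)*R.from_euler('y',q[1]+q[2],degrees=True)*R.from_euler('z',q[3],degrees=True)*R.from_euler('y',q[4],degrees=True)*R.from_euler('z',q[5]+90,degrees=True)).as_matrix()
    return np.array([r*c,r*s,z+L])+L*M[:,2],M
def ik(p,M,q0):
    def f(q):
        P,N=fk(q);return np.r_[(P-p)/3,np.degrees(R.from_matrix(M.T@N).as_rotvec())]
    r=least_squares(f,q0);return r.x,np.abs(r.fun).max()
def tool(yaw,t): # tool z tilted t deg from down toward heading yaw, tool y = level left
    c,s=np.cos(np.radians(yaw)),np.sin(np.radians(yaw));t=np.radians(t)
    z=np.array([np.sin(t)*c,np.sin(t)*s,-np.cos(t)]);y=np.array([-s,c,0]);return np.c_[np.cross(y,z),y,z]
E
python3 - <<'E'
from ik import *
p,M=fk([-38.6,4.6,111.,12.3,47.,-123.8]);print(p.round(1),'\n',M.round(3))
q0=[-38.6,4.6,111.,12.3,47.,-123.8]
lz=lambda y:np.array([.5*np.cos(np.radians(y)),.5*np.sin(np.radians(y)),.866])
P=np.array([493.7,-285.8,113.9])
for t in(30,35,40):
    M=tool(-11.8,t);print('tilt',t)
    for n,pp in(('pre',P-81*M[:,2]),('grasp',P+19*M[:,2]),('out',P+19*M[:,2]+110*lz(-11.8))):
        q,e=ik(pp,M,q0);print(n,pp.round(1),q.round(1),round(e,2));q0=q
    Q=np.array([510.4,257.6,0])
    for b in(0,27,45):
        d=np.array([np.cos(np.radians(b)),np.sin(np.radians(b)),0]);M=tool(b,t-60)
        g=Q-78*d+[0,0,68+100+22.5]; q,e=ik(g+19*M[:,2],M,[27,10,105,0,80,-90]);print('final',b,q.round(1),round(e,2))
E
```

```text
[ 435.1 -280.8  211.9] 
 [[-0.919  0.205  0.337]
 [ 0.193  0.979 -0.069]
 [-0.344  0.001 -0.939]]
tilt 30
pre [ 454.1 -277.5  184. ] [ -39.9    4.7  119.5   26.7   31.6 -138. ] 0.0
grasp [ 503.  -287.7   97.4] [ -36.8   15.5  121.5   39.2   19.5 -149.5] 0.0
out [ 556.8 -299.   192.7] [ -34.    12.5  108.1   20.3   32.9 -126.7] 0.0
final 0 [ 23.6  27.8  87.1  11.6  92.9 -68.7] 0.0
final 27 [ 26.8  28.5  86.   -0.1  95.5 -90.2] 0.0
final 45 [  29.    28.2   86.5   -8.    94.3 -104.6] 0.0
tilt 35
pre [ 448.2 -276.3  180.3] [ -42.3    3.7  124.1   40.2   26.8 -152.7] 0.0
grasp [ 504.4 -288.    98.3] [ -38.1   15.4  125.    63.7   16.5 -174.8] 0.0
out [ 558.2 -299.3  193.6] [ -35.1   11.6  111.9   30.    26.9 -136.6] 0.0
final 0 [ 24.5  25.3  89.4  10.1  88.3 -67.9] 0.0
final 27 [ 26.8  25.8  88.6  -0.1  90.6 -90.2] 0.0
final 45 [  28.4   25.6   89.    -7.    89.5 -105.1] 0.0
tilt 40
pre [ 442.7 -275.2  175.9] [ -44.8    3.4  128.6   59.2   24.1 -173.3] 0.0
grasp [ 505.7 -288.3   99.3] [ -39.6   15.8  128.5   92.6   17.5 -204.7] 0.0
out [ 559.5 -299.5  194.6] [ -36.2   11.   115.6   45.    22.1 -152. ] 0.0
final 0 [ 25.5  22.9  91.8   8.5  83.5 -66.8] 0.0
final 27 [ 26.8  23.2  91.4  -0.1  85.4 -90.2] 0.0
final 45 [  27.7   23.    91.6   -5.9   84.5 -105.8] 0.0
```

Request:
{"method": "step_arm", "body": {"steps": [[0, 0, 10.6, 0, 0, 0, 1], [0, 0, 10.6, 0, 0, 0, 1], [0, 0, 10.6, 0, 0, 0, 1], [0, 0, 10.6, 0, 0, 0, 1], [0, 0, 10.6, 0, 0, 0, 1], [0, 0, 10.6, 0, 0, 0, 1], [0, 0, 10.6, 0, 0, 0, 1], [0, 0, 10.6, 0, 0, 0, 1]]}}

```text
time_s: 13.3
ee_pos: [444.9, -273.0, 212.3]
ee_rot: [160.0, 1.6, 82.8]
force: [-0.1, -0.5, -0.2]
gripper_width: 91.6
gripper_force: 0.0
```

Request:
{"method": "step_arm", "body": {"steps": [[0, 0, 10.6, 0, 0, 0, 1], [0, 0, 10.6, 0, 0, 0, 1], [0, 0, 10.6, 0, 0, 0, 1], [0, 0, 10.6, 0, 0, 0, 1], [0, 0, 10.6, 0, 0, 0, 1], [0, 0, 10.6, 0, 0, 0, 1], [0, 0, 10.6, 0, 0, 0, 1], [0, 0, 10.6, 0, 0, 0, 1]]}}

```text
time_s: 14.3
ee_pos: [444.9, -273.1, 212.4]
ee_rot: [176.4, -19.7, -1.1]
force: [0.5, -0.5, 0.8]
gripper_width: 91.5
gripper_force: 0.0
```

Request:
{"method": "step_arm", "body": {"steps": [[0, 0, 10.4, 0, 0, 0, 1], [0, 5, 0, 0, 0, 0, 1], [0, 5, 0, 0, 0, 0, 1], [0, 5, 0, 0, 0, 0, 1], [0, 0, 0, 0, 0, 0, 1], [0, 0, 0, 0, 0, 0, 1], [0, 0, 0, 0, 0, 0, 1], [0, 0, 0, 0, 0, 0, 1]]}}

```text
time_s: 15.3
ee_pos: [444.5, -273.6, 212.3]
ee_rot: [180.0, -35.0, -11.8]
force: [0.3, -0.7, -0.5]
gripper_width: 91.4
gripper_force: 0.0
```

```bash
cat > go.py <<'E'
import sys
from workcell import *
from ik import tool
import numpy as np
from scipy.spatial.transform import Rotation as R
def delta(p,M):
    s=state();N=R.from_euler('xyz',s['ee_rot'],degrees=True).as_matrix()
    print(round(s['time_s'],2),s['qpos'].round(1),s['ee_pos'].round(1),s['ee_rot'].round(1),s['gripper_width'].round(1))
    print('shift in tool',(N.T@(p-s['ee_pos'])).round(1),'turn',R.from_matrix(N.T@M).as_rotvec(degrees=True).round(2))
F=np.diag([-1,-1,1])
E
python3 - <<'E'
from go import *
M=tool(-11.8,35)@F;P=np.array([493.7,-285.8,113.9])
delta(P-81*M[:,2],M);delta(P+19*M[:,2],M)
E
```

```text
Traceback (most recent call last):
  File "go.py", line 8, in delta
    print(round(s['time_s'],2),s['qpos'].round(1),s['ee_pos'].round(1),s['ee_rot'].round(1),s['gripper_width'].round(1))
                                                                                            ^^^^^^^^^^^^^^^^^^^^^^^^
AttributeError: 'float' object has no attribute 'round'
```

```bash
sed -i "s/s\['gripper_width'\].round(1)/round(s['gripper_width'],1)/" go.py; python3 - <<'E'
from go import *
M=tool(-11.8,35)@F;P=np.array([493.7,-285.8,113.9])
delta(P-81*M[:,2],M);delta(P+19*M[:,2],M)
E
```

```text
15.3 [-44.4   0.8 121.6  35.5  32.1  31.2] [ 444.5 -273.6  212.3] [180.  -35.  -11.8] 91.4
shift in tool [-15.    1.8  28.7] turn [ 0.01 -0.01  0.01]
15.3 [-44.4   0.8 121.6  35.5  32.1  31.2] [ 444.5 -273.6  212.3] [180.  -35.  -11.8] 91.4
shift in tool [-15.    1.8 128.7] turn [ 0.01 -0.01  0.01]
```

Request:
{"method": "step_arm", "body": {"steps": [[0, 0, 0, -15, 1.8, 12, 1], [0, 0, 0, 0, 0, 20, 1], [0, 0, 0, 0, 0, 20, 1], [0, 0, 0, 0, 0, 20, 1], [0, 0, 0, 0, 0, 20, 1], [0, 0, 0, 0, 0, 18, 1], [0, 0, 0, 0, 0, 12, 1], [0, 0, 0, 0, 0, 6.5, 1]]}}

```text
time_s: 16.3
ee_pos: [504.2, -287.9, 97.6]
ee_rot: [-180.0, -35.0, -11.8]
force: [0.8, -0.5, 0.8]
gripper_width: 91.3
gripper_force: 0.0
```

```bash
python3 - <<'E'
from go import *
import cv2
M=tool(-11.8,35)@F;P=np.array([493.7,-285.8,113.9])
delta(P+19*M[:,2],M)
t=grab_frame('top')['image'];s=grab_frame('scene')['image']
k=lambda im,x,y:cv2.convertScaleAbs(cv2.resize(im[y:y+85,x:x+57],(399,595),interpolation=cv2.INTER_CUBIC),alpha=1.5,beta=15)
cv2.imwrite('pics/grasp.png',np.hstack([k(t,325,185),k(s,160,70)]))
E
```

```text
16.3 [-39.8  15.4 125.3  64.5  17.4   3. ] [ 504.2 -287.9   97.6] [-180.   -35.   -11.8] 91.3
shift in tool [ 0.6  0.1 -0.5] turn [-0.01  0.02 -0.03]
```

View pics/grasp.png

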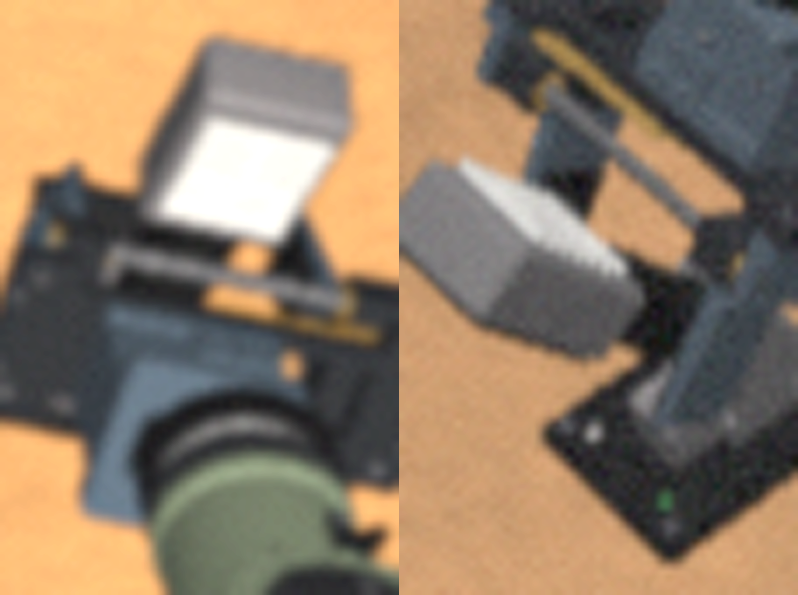

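The fingers straddle the handle in both views, below the head and clear of the socket, so I'll close.

Request:
{"method": "step_arm", "body": {"steps": [[0, 0, 0, 0, 0, 0, 0.5], [0, 0, 0, 0, 0, 0, 0.4], [0, 0, 0, 0, 0, 0, 0.3], [0, 0, 0, 0, 0, 0, 0.3], [0, 0, 0, 0, 0, 0, 0.3], [0, 0, 0, 0, 0, 0, 0.3], [0, 0, 0, 0, 0, 0, 0.3], [0, 0, 0, 0, 0, 0, 0.3]], "force": 15}}

```text
time_s: 17.4
ee_pos: [503.7, -288.3, 98.3]
ee_rot: [179.9, -35.0, -11.8]
force: [-0.5, -1.6, -0.0]
gripper_width: 34.7
gripper_force: 15.0
```

Request:
{"method": "step_arm", "body": {"steps": [[0, 0, 0, 0, 0, 0, 0.3], [0, 0, 0, 1.8, 0, -0.85, 0.3], [0, 0, 0, 3.6, 0, -1.7, 0.3], [0, 0, 0, 5.4, 0, -2.5, 0.3], [0, 0, 0, 7.3, 0, -3.4, 0.3], [0, 0, 0, 7.3, 0, -3.4, 0.3], [0, 0, 0, 7.3, 0, -3.4, 0.3], [0, 0, 0, 7.3, 0, -3.4, 0.3]], "force": 40}}

```text
time_s: 18.4
ee_pos: [524.8, -291.6, 135.4]
ee_rot: [-179.9, -34.9, -11.8]
force: [1.8, -1.5, -7.3]
gripper_width: 33.7
gripper_force: 40.0
```

Request:
{"method": "step_arm", "body": {"steps": [[0, 0, 0, 9, 0, -4.2, 0.3], [0, 0, 0, 11, 0, -5.1, 0.3], [0, 0, 0, 13, 0, -6.1, 0.3], [0, 0, 0, 14, 0, -6.5, 0.3], [0, 0, 0, 14, 0, -6.5, 0.3], [0, 0, 0, 13, 0, -6.1, 0.3], [0, 0, 0, 8, 0, -3.7, 0.3], [0, 0, 0, 0, 0, 0, 0.3]]}}

```text
time_s: 19.4
ee_pos: [569.6, -301.3, 214.8]
ee_rot: [-180.0, -35.0, -11.8]
force: [-0.1, -0.3, -3.4]
gripper_width: 34.0
gripper_force: 40.0
```

```bash
python3 - <<'E'
from go import *
d=np.array([np.cos(np.radians(27)),np.sin(np.radians(27)),0])
M=tool(27,-25)@F
g=np.array([510.4,257.6,190.5])-78*d+19*M[:,2];print(g)
print(state()['force']);delta(g,M)
E
```

```text
[433.74693417 218.54331218 173.28015205]
[-0.12794894 -0.3496816  -3.4367598 ]
19.4 [-35.9  11.1 109.   27.7  30.3  45.4] [ 569.6 -301.3  214.8] [-180.   -35.   -11.8] 34.0
shift in tool [-220.  -481.1 -102.9] turn [  3.5  -57.59 -40.41]
```

Request:
{"method": "step_arm", "body": {"steps": [[0, -6, 0, 0, 0, 0, 0.3], [0, -7, 0, 0, 0, 0, 0.3], [0, -7.5, 0, 0, 0, 0, 0.3], [0, -8, 0, 0, 0, 0, 0.3], [0, -8, 0, 0, 0, 0, 0.3], [0, -8, 0, 0, 0, 0, 0.3], [0, -8, 0, 0, 0, 0, 0.3], [0, -7.5, 0, 0, 0, 0, 0.3]]}}

```text
time_s: 20.4
ee_pos: [570.1, -301.6, 214.0]
ee_rot: [-180.0, 25.2, -11.8]
force: [-0.1, 0.4, -4.0]
gripper_width: 33.8
gripper_force: 40.0
```

```bash
python3 - <<'E'
from go import *
d=np.array([np.cos(np.radians(27)),np.sin(np.radians(27)),0])
M=tool(27,-25)@F
g=np.array([510.4,257.6,190.5])-78*d+19*M[:,2]
delta(g+[0,0,40],M);print(state()['force'])
E
```

```text
20.4 [-25.8  39.1  58.7  -6.1 106.6  75.5] [ 570.1 -301.6  214. ] [-180.    25.2  -11.8] 33.8
shift in tool [-216.8 -481.1  103.2] turn [-16.51   0.17 -35.15]
[-0.10624815  0.41473569 -4.00396244]
```

Request:
{"method": "step_arm", "body": {"steps": [[0, 0, 0, -5, -11, 2.4, 0.3], [0, 0, 0, -10, -22, 4.8, 0.3], [0, 0, 0, -15, -33, 7.1, 0.3], [0, 0, 0, -15, -33, 7.1, 0.3], [0, 0, 0, -15, -33, 7.1, 0.3], [0, 0, 0, -15, -33, 7.1, 0.3], [0, 0, 0, -15, -33, 7.1, 0.3], [0, 0, 0, -15, -33, 7.1, 0.3]]}}

```text
time_s: 21.4
ee_pos: [501.6, -50.0, 214.9]
ee_rot: [-179.9, 24.8, -11.8]
force: [0.6, -0.1, -3.4]
gripper_width: 34.0
gripper_force: 40.0
```

Request:
{"method": "step_arm", "body": {"steps": [[0, 0, 0, -15, -33, 7.1, 0.3], [0, 0, 0, -15, -33, 7.1, 0.3], [0, 0, 0, -15, -33, 7.1, 0.3], [0, 0, 0, -15, -33, 7.1, 0.3], [0, 0, 0, -15, -33, 7.1, 0.3], [0, 0, 0, -15, -33, 7.1, 0.3], [0, 0, 0, -12, -28, 6, 0.3], [0, 0, 0, -8, -18, 4, 0.3]]}}

```text
time_s: 22.4
ee_pos: [432.3, 213.0, 213.6]
ee_rot: [-179.9, 24.9, -11.8]
force: [0.5, -0.1, -2.9]
gripper_width: 33.9
gripper_force: 40.0
```

Request:
{"method": "step_arm", "body": {"steps": [[-2, 0, -4.3, 0, 0, 0, 0.3], [-2.1, 0, -4.5, 0, 0, 0, 0.3], [-2.1, 0, -4.5, 0, 0, 0, 0.3], [-2.1, 0, -4.5, 0, 0, 0, 0.3], [-2.1, 0, -4.5, 0, 0, 0, 0.3], [-2.1, 0, -4.5, 0, 0, 0, 0.3], [-2, 0.1, -4.2, 0, 0, 0, 0.3], [-2, 0.1, -4.2, 0, 0, 0, 0.3]]}}

```text
time_s: 23.4
ee_pos: [433.5, 211.8, 213.1]
ee_rot: [179.9, 24.7, 27.1]
force: [-0.3, 0.2, -2.6]
gripper_width: 34.0
gripper_force: 40.0
```

```bash
python3 - <<'E'
from go import *
from h import proj
import cv2
d=np.array([np.cos(np.radians(27)),np.sin(np.radians(27)),0])
M=tool(27,-25)@F
g=np.array([510.4,257.6,190.5])-78*d+19*M[:,2]
delta(g,M);print(state()['force'])
t=grab_frame('top')['image'];s=grab_frame('scene')['image']
def k(n,im):
    u,v=proj(n,[510,257,190])[0].astype(int);x,y=max(0,u-33),max(0,v-50);print(n,x,y)
    return cv2.convertScaleAbs(cv2.resize(im[y:y+100,x:x+66],(396,600),interpolation=cv2.INTER_CUBIC),alpha=1.3,beta=15)
cv2.imwrite('pics/final.png',np.hstack([k('top',t),k('scene',s)]))
cv2.imwrite('pics/t9.png',t);cv2.imwrite('pics/s9.png',s)
E
```

```text
23.4 [25.3 23.7 85.9 -0.9 95.  88.3] [433.5 211.8 213.1] [179.9  24.7  27.1] 34.0
shift in tool [19.7 -5.9 34.8] turn [ 0.13 -0.3   0.1 ]
[-0.25652297  0.20293661 -2.61970191]
top 130 161
scene 330 153
```

View pics/final.png

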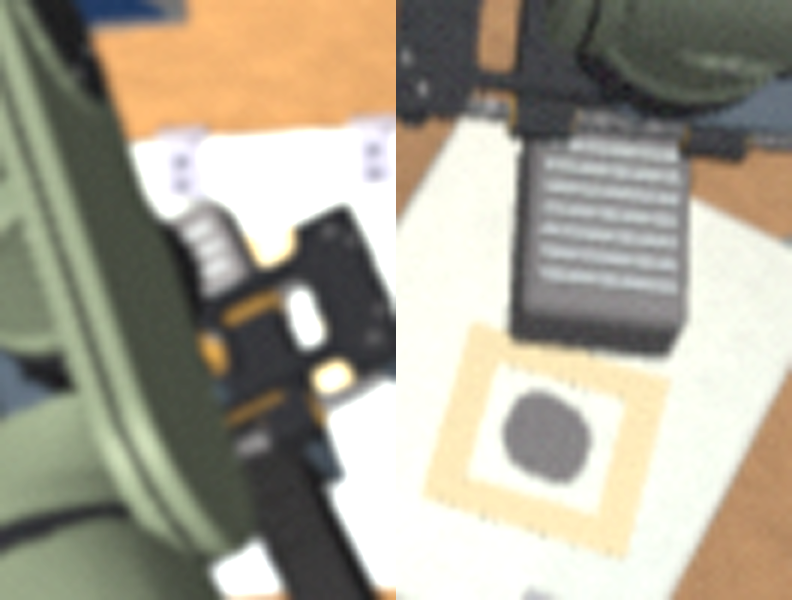

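```bash
python3 - <<'E'
from go import *
from h import proj
from lamp import box
s=state();N=R.from_euler('xyz',s['ee_rot'],degrees=True).as_matrix()
a=np.radians(25)
lz=N@[np.cos(a),0,-np.sin(a)];lx=N@[np.sin(a),0,np.cos(a)];ly=np.cross(lz,lx)
o=s['ee_pos']-19*N[:,2]-90*lz;A=np.c_[lx,ly,lz];print(lx.round(3),lz.round(3),'window',(o+A@[22.5,0,168]).round(1))
C=np.array([[-16,31,210],[-16,-31,210],[20,31,210],[20,-31,210],[-21,31,125],[-21,-31,125],[-21,25,200],[-21,-25,200],[-21,25,135]],float)
for c,p in zip(C,(proj('scene',o+C@A.T)-[330,153]+.5)*6-.5+[396,0]): print(c,p.round())
E
```

```text
[ 0.005  0.001 -1.   ] [0.891 0.455 0.005] window [509.8 251.5 208.3]
[-16.  31. 210.] [692. 333.]
[-16. -31. 210.] [521. 313.]
[ 20.  31. 210.] [672. 377.]
[ 20. -31. 210.] [507. 357.]
[-21.  31. 125.] [699. 129.]
[-21. -31. 125.] [534. 110.]
[-21.  25. 200.] [679. 301.]
[-21. -25. 200.] [541. 285.]
[-21.  25. 135.] [682. 150.]
```

Request:
{"method": "step_arm", "body": {"steps": [[0, 0, 0, 2.4, -0.9, 3.5, 0.3], [0, 0, 0, 4, -1, 6, 0.3], [0, 0, 0, 4, -1, 6, 0.3], [0, 0, 0, 4, -1, 6, 0.3], [0, 0, 0, 4, -1, 6, 0.3], [0, 0, 0, 3, -0.7, 4, 0.3], [0, 0, 0, 1, -0.3, 2, 0.3], [0, 0, 0, 0, 0, 0, 0.3]]}}

```text
time_s: 24.5
ee_pos: [436.8, 220.1, 172.9]
ee_rot: [179.9, 24.8, 27.0]
force: [0.9, -0.6, -3.9]
gripper_width: 33.9
gripper_force: 40.0
```

Request:
{"method": "step_arm", "body": {"steps": [[0, 0, 0, 0, 0, 0, 0.3], [0, 0, 0, 0, 0, 0, 0.3], [0, 0, 0, 0, 0, 0, 0.3], [0, 0, 0, 0, 0, 0, 0.3], [0, 0, 0, 0, 0, 0, 0.3], [0, 0, 0, 0, 0, 0, 0.3], [0, 0, 0, 0, 0, 0, 0.3], [0, 0, 0, 0, 0, 0, 0.3]]}}

```text
time_s: 25.5
ee_pos: [436.9, 220.1, 173.0]
ee_rot: [179.9, 24.8, 27.0]
force: [0.5, 0.3, -3.6]
gripper_width: 33.9
gripper_force: 40.0
```

```bash
python3 - <<'E'
from go import *
from h import proj
import cv2
s=state();N=R.from_euler('xyz',s['ee_rot'],degrees=True).as_matrix();a=np.radians(25)
lz=N@[np.cos(a),0,-np.sin(a)];lx=N@[np.sin(a),0,np.cos(a)];ly=np.cross(lz,lx)
o=s['ee_pos']-19*N[:,2]-90*lz;A=np.c_[lx,ly,lz];print('window',(o+A@[22.5,0,168]).round(1),s['force'].round(1),s['qvel'].round(2))
im=grab_frame('scene')['image']
i=cv2.resize(im,(2048,1536),interpolation=cv2.INTER_CUBIC)
C=np.array([[-16,31,210],[-16,-31,210],[20,-31,210],[20,31,210],[-16,31,210],[-16,31,125],[-16,-31,125],[-16,-31,210]],float)
p=(proj('scene',o+C@A.T)+.5)*4-.5
cv2.polylines(i,[p.round().astype(np.int32)],False,(0,0,255),1)
i=i[600:1200,880:1680] # hatch and pot
cv2.imwrite('pics/end.png',i)
E
```

```text
window [513.5 259.2 168. ] [ 0.5  0.3 -3.6] [-0.05  0.03 -0.07 -0.06  0.01 -0.02]
```

View pics/end.png

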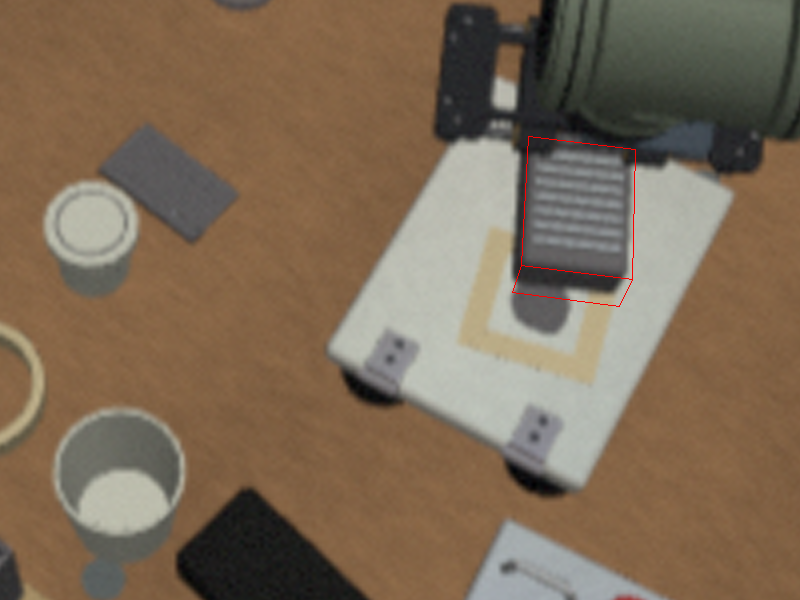

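The lid is on the pot and the lamp is level over the chip. Its end edge lies a few mm short of the predicted outline, well within tolerance, and the arm is at rest, so I'm handing in.

```bash
python3 -c "
from workcell import *
print(job_done())"
```

```text
the job is handed in; nothing more can be done
None
```

The job is handed in: the lid is fully down on the pot and released, and the gripper is holding the lamp steady, window down, about 10 cm above the filled chip and within about 1 cm of its centre by my measurement; the hand-in call returned no verdict.

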